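Pull the spent filter and flush the brush-wash sump

TASK

The brush-wash filter is due for cleaning: slide the spent string-wound cartridge straight up off the standpipe in the sump and stand it upright on the floor of the steel drip tray, setting it down without dropping it, and let go of it. Then turn the spring-return flush dial clockwise past its first two clicks to the third (full flush) and finish while still gripping or pushing the dial to hold it there, because it springs shut when released. Leave the paint tin, the filter dome, the brush jar and the mug where they are.

Things in the scene. Friction and masses are not known exactly. Their poses are not given: they have to be found in the camera images.
- station: filter station, fixed: steel base plate 190 x 370 mm. Origin: centre of its underside, on the table; x away from the robot, y left, z up; yaw within 0.3 rad. At (0, 105) mm the sump: round bowl 140 mm across, rim 53 mm high, with the upright standpipe. At (-10, -105) mm the grey valve box 120 x 110 mm, top 96 mm high, flush dial on top. Between them a pipe and a pressure gauge 105 mm high
- standpipe_top (a point): the tip of the steel standpipe, 162 mm above the table; the pipe is 22 mm in diameter with a coned tip and stands 140 mm above the plastic seat (seat top 22 mm above the table) that the cartridge rests on
- cartridge: spent cartridge: rigid off-white cylinder of cross-wound string, 63 mm outer diameter, 127 mm long, 28 mm bore right through, 0.17 to 0.35 kg. Origin: centre of its lower end; z is its axis, up. At the start it stands over the standpipe, lower end 22 mm and upper end 149 mm above the table: raise it by more than 145 mm to clear the pipe. 3 mm of room all round the pipe
- tray: the drip tray: an open, shallow steel tray, 190 (x) x 150 (y) mm, rim 22 mm above the table, walls and floor 4 mm thick, 0.8 kg, loose on the table. Origin: centre of its underside; x along the 190 mm side, z up. It is on the left or on the right of the station
- dial (a joint): angle of the flush dial, rad: 0 shut, growing clockwise seen from above; clicks at about 0.4, 0.8 and 1.2 (the third, full flush), end stop at 1.27. A spring drives it back to 0 from every position, 0.05 N m at 0 rising to 0.18 N m at the stop; each click adds or takes up to 0.06 N m on the way
- dial_grip (a point): grip point of the flush dial, on its vertical turning axis, 127 mm above the table: a black bar 42 mm long, 13 mm thick, its faces from 107 to 137 mm above the table, on a round skirt 44 mm in diameter (top 107 mm; box top 96 mm). This point's x axis lies along the bar, to the end with the white line, and turns with the dial; z up. At dial 0, x points 0.6 rad left of the station's x axis
- paint_tin: bystander, closed paint tin, 102 mm in diameter, 118 mm high; origin centre of its underside; on the side of the station where the tray is not
- dome: bystander, white plastic filter dome, 140 mm in diameter at its flange, 176 mm high; origin centre of its underside; beyond the station to one side
- brush_jar: bystander, glass jar 72 mm in diameter, 85 mm high, with three brushes standing out to 190 mm; origin centre of its underside; beyond the station
- mug: bystander, white mug 82 mm in diameter, 92 mm high; origin centre of its underside; beyond the station to the other side
Things that resemble listed ones, but are neither listed nor needed, are in the scene too. What is shaped like the cartridge but red is not meant. Leave any orange look-alike of the tray alone.

How it is judged:
By the outcome, as a careful person would: the job done as asked, in the order asked, and still so for the second after the job is handed in, while the arm keeps its last pose, push and grip.
It also fails if it takes over 58 s, if anything falls off the work surface, if the arm or the gripper's body presses on something with over 40 N, if the wrist force passes 120 N, or if a joint passes its speed limit or range.

ROBOT

A 6-joint arm with a two-finger parallel gripper is mounted at the origin on the work surface. World frame = base frame: x ahead of the robot, y to its left, z up, the work surface at z = 0. Lengths are in m, angles in rad, forces in N, time in s.
With the tool pointing down it reaches from about 0.4 to 0.925 m from the base axis. Payload 3.4 kg.
Tool frame: the origin (TCP) lies between the finger pads; the fingertips stand 14 mm ahead of it and the grasp point (between the pads) lies 5 mm behind it (r.tip_extent is the distance from the TCP to the fingertips, in m); z points along the fingers, y is the line along which they close (so a half turn about z gives the same grasp; the last joint's range is limited). The gripper opens to 85 mm and grips with 20 to 120 N. Pads are 22 mm wide; open, the fingers measure 114 mm over their backs; the gripper's body (76 mm by 85 mm) begins 54 mm behind the grasp point. The pads swing forward as they close: fully open they stand 13 mm farther back than shut.
Start: joints at [1.198, 0.307, 1.506, -0, 1.328, -0.073], TCP at [0.169, 0.55, 0.245] pointing down, gripper open.
Joint ranges: [-3.12, 3.12], [-1.05, 2.28], [0.14, 2.33], [-1.42, 4.57], [0.1, 2.73], [-2.68, 2.68]. Speed limits (rad/s): [2.57, 2.57, 3.14, 3.14, 3.14, 3.14].

INTERFACE

Orientations are given as a unit quaternion [x, y, z, w].
In Python, from workcell import r gives the robot as it stands.
- The arm moves only by the tool carry_out, never from a script. Its argument "targets" is a list of rows, each an object of numbers: "dx", "dy", "dz": the shift along the tool's x, y, z in cm; "ax", "ay", "az": the turn, a rotation vector about the tool's x, y, z in rad; "gripper": the closure in counts, from 0 (fully open) to 255 (shut). A call has 1 to 8 rows; each row shifts and turns the commanded pose from where the row before left it, along the tool's axes as they then stand; what a row does not reach is not made up. A row lasts 1/12 s, in which the tool goes at most 41.7 mm and 7.16 degrees, less where a joint would pass 70% of its speed; a pose out of reach is approached as far as the arm can. A call with a gripper value outside its range is refused whole. The fingers move at their own pace and stop on an object; the grip force is fixed at half the most. Time passes only in rows, so rows that do not move let the fingers close. It gives the time, the measured TCP pose, the force, the opening and the grip force at its end, in the units of the state.
- r.state(): the state, without advancing time (a new reading comes with each control period).
- r.capture(name): name is "scene" or "top" or "wrist"; returns the picture (420x560x3 uint8, red, green, blue); there is no depth.
- r.get_calibration(name): a dict with "fov_y" (degrees; the focal length in pixels is half the picture's height over the tangent of half this angle, whatever the lens; pixels are square), "cx", "cy" (the principal point, pixels), "eye" and "rotation" of the camera in the world. Camera axes: x right, y up, looking along -z (the intrinsics and any distortion apply to the point x, -y, -z); pixel columns grow to the right and rows downward; lengths in m; the calibration is good to about 2 mm. A picture is of the moment at which its call begins: read the wrist's pose just before it. get_calibration takes no time and is no camera call; for the wrist camera it gives the pose at the moment of the call.
- r.sign_off(): hands the job in; it is judged then, once.
Trained networks look in the newest picture that a camera, given by its name, has taken for a name from the list of things; names that differ only in an ending like _2 or _b are one class to them, and where a whole thing is asked for, a point or a joint stands for the part that bears it (a point fixed in the world has none). Each returns a list of dicts, best first, with "score" (0 to 1); they miss things now and then, are a little off and sometimes report something else, mostly with a low value. They report only what shows in the picture. A call takes as long as a camera call. They do not tell look-alikes from the thing itself.
- r.boxes_of(camera, thing): "box" ([centre column, centre row, width, height] in pixels, round what is visible of it).
- r.silhouettes(camera, thing): "pixels" (420x560 bool, what is visible of it) and "box" ([centre column, centre row, width, height] in pixels, round what is visible of it).
- r.place_of(camera, thing): "centre" ([column, row] in pixels: a listed point, or the origin of a listed thing).
The state is a dict: "clock": time; "qpos": joint angles; "joint_velocities": joint speeds; "joint_torque": joint torques, N m; "tcp_pos": TCP position; "tool_rot": TCP orientation; "ft_force": force on the tool from outside, world axes, zero at the start; "torque": the same for the moment, N m; "width": finger opening in m; "finger_force": force on a finger pad.
Only numpy, scipy, OpenCV 4.12 (cv2) and the standard library are available. Lean on these libraries where they do the work, as an engineer would, in place of code of your own. Each camera call takes 0.05 s, during which the arm holds its last target. There are 200 camera calls.

## Working session

There is one attempt and no reset: what is moved stays moved. The work goes in short steps, Python scripts to look and compute and a tool call to move; the robot and the scene stay as the last step left them, time stands still between calls to the robot, and variables do not carry over. Pictures are saved under pics/ and viewed, at most 10 in all, crops included, and the job is handed in when it is done.

Besides the shell and the picture viewer there is one more tool, called after "Request:" by a JSON object that holds its "fn" and its "kwargs", one argument or row to a line. carry_out: Moves the arm, as the interface text tells. Its arguments: {"type":"object","properties":{"targets":{"type":"array"}},"required":["targets"]}

```bash
mkdir -p pics; cat > h.py <<'E'
import numpy as np, cv2
from workcell import r
def ray(cam,px,cal=None):
    c=cal or r.get_calibration(cam); f=210/np.tan(np.radians(c['fov_y'])/2)
    d=np.array([(px[0]-c['cx'])/f,-(px[1]-c['cy'])/f,-1.]); R=np.array(c['rotation']).reshape(3,3)
    return np.array(c['eye']),R@d
def at(cam,px,z,cal=None):
    e,d=ray(cam,px,cal); return e+d*(z-e[2])/d[2]
def proj(cam,p,cal=None):
    c=cal or r.get_calibration(cam); f=210/np.tan(np.radians(c['fov_y'])/2)
    q=np.array(c['rotation']).reshape(3,3).T@(np.array(p)-np.array(c['eye']))
    return np.array([c['cx']-f*q[0]/q[2],c['cy']+f*q[1]/q[2]])
def save(img,n): cv2.imwrite('pics/'+n+'.png',cv2.cvtColor(img,cv2.COLOR_RGB2BGR))
E
python3 - <<'E'
from h import *
np.set_printoptions(precision=3,suppress=True)
ims=[r.capture('scene'),r.capture('top')]
save(ims[0],'scene');save(ims[1],'top')
for c in ('scene','top'):
    print(r.get_calibration(c))
    for t,z in (('station',0),('standpipe_top',.162),('cartridge',.022),('tray',0),('dial_grip',.127),('paint_tin',0),('dome',0),('brush_jar',0),('mug',0)):
        for d in r.place_of(c,t)[:3]: print(c,t,round(d['score'],2),np.array(d['centre']),at(c,d['centre'],z))
print(r.state())
E
```

```text
{'fov_y': 54.44464946373388, 'cx': 272.48569022776366, 'cy': 211.59744136370557, 'eye': array([ 1.182, -0.115,  0.912]), 'rotation': array([0.268, 0.227, 0.598, 0.72 ])}Traceback (most recent call last):
  File "<stdin>", line 8, in <module>
  File "h.py", line 8, in at
    e,d=ray(cam,px,cal); return e+d*(z-e[2])/d[2]
        ~~~^^^^^^^^^^^^
  File "h.py", line 5, in ray
    d=np.array([(px[0]-c['cx'])/f,-(px[1]-c['cy'])/f,-1.]); R=np.array(c['rotation']).reshape(3,3)
                                                              ~~~~~~~~~~~~~~~~~~~~~~~~~~~~~~~^^^^^
ValueError: cannot reshape array of size 4 into shape (3,3)
```

View pics/scene.png

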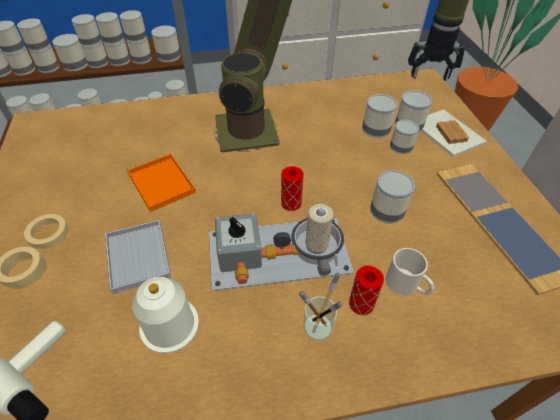

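View pics/top.png

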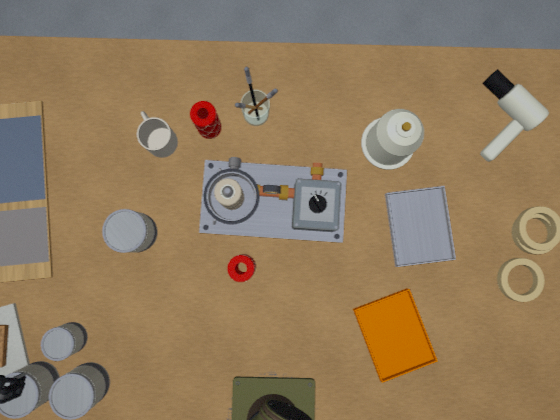

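The scene picture shows the off-white cartridge on the standpipe at (319,228), the dial at (237,228), the steel tray at (138,255) and the orange look-alike at (160,181). Red look-alikes of the cartridge stand at (291,188) and (366,290). In the top picture, the cartridge is at (229,192), the dial at (317,204) and the steel tray at (421,227).

```bash
sed -i "s/np.array(c\['rotation'\]).reshape(3,3)/Rotation.from_quat(c['rotation']).as_matrix()/; 1a from scipy.spatial.transform import Rotation" h.py
python3 - <<'E'
from h import *
np.set_printoptions(precision=3,suppress=True)
ims={'scene':r.capture('scene'),'top':r.capture('top')}
for c in ('scene','top'):
    print(r.get_calibration(c))
    for t,z in (('station',0),('standpipe_top',.162),('cartridge',.022),('tray',0),('dial_grip',.127),('paint_tin',0),('dome',0),('brush_jar',0),('mug',0)):
        for d in r.place_of(c,t)[:3]: print(c,t,round(d['score'],2),np.array(d['centre']),at(c,d['centre'],z))
    for t in('station','tray'):
        for d in r.silhouettes(c,t)[:2]:
            m=np.argwhere(d['pixels'])[:,::-1].astype(np.float32)
            P=np.array([at(c,p,.022 if t=='tray' else .006)[:2] for p in m],np.float32); print(t,cv2.minAreaRect(P))
s=r.state();print(s['tcp_pos'],s['tool_rot'],s['width'])
a=cv2.resize(ims['scene'][140:320,90:380],None,fx=2.7,fy=2.7,interpolation=cv2.INTER_CUBIC); save(a,'crop1')
E
```

```text
{'fov_y': 54.44464946373388, 'cx': 272.48569022776366, 'cy': 211.59744136370557, 'eye': array([ 1.182, -0.115,  0.912]), 'rotation': array([0.268, 0.227, 0.598, 0.72 ])}
scene station 0.89 [278.  251.4] [0.543 0.012 0.   ]
scene station 0.67 [317.5 238.9] [0.522 0.129 0.   ]
scene standpipe_top 0.56 [321.4 211.7] [0.56  0.115 0.162]
scene standpipe_top 0.31 [314.8 327.9] [0.849 0.025 0.162]
scene cartridge 0.73 [317.1 240.3] [0.542 0.12  0.022]
scene cartridge 0.7 [290.6 203.7] [0.397 0.078 0.022]
scene cartridge 0.65 [360.3 303. ] [0.745 0.175 0.022]
scene tray 0.96 [163.3 184.4] [ 0.222 -0.295  0.   ]
scene tray 0.72 [139.3 258.4] [ 0.497 -0.361  0.   ]
scene dial_grip 0.77 [236.3 225. ] [ 0.534 -0.092  0.127]
scene dial_grip 0.29 [399.8 280.2] [0.759 0.245 0.127]
scene paint_tin 0.75 [171.1 327.2] [ 0.713 -0.28   0.   ]
scene paint_tin 0.64 [386.8 212.4] [0.464 0.354 0.   ]
scene dome 0.87 [168.1 325.4] [ 0.707 -0.287  0.   ]
scene brush_jar 0.9 [318.3 328.2] [0.78  0.064 0.   ]
scene brush_jar 0.68 [385.7 208.4] [0.449 0.357 0.   ]
scene mug 0.69 [397.9 281.3] [0.693 0.297 0.   ]Traceback (most recent call last):
  File "<stdin>", line 11, in <module>
  File "h.py", line 9, in at
    e,d=ray(cam,px,cal); return e+d*(z-e[2])/d[2]
        ~~~^^^^^^^^^^^^
  File "h.py", line 5, in ray
    c=cal or r.get_calibration(cam); f=210/np.tan(np.radians(c['fov_y'])/2)
             ~~~~~~~~~~~~~~~~~^^^^^
ValueError: time passes only in moves, steps and waits
```

Request:
{"fn": "carry_out", "kwargs": {
  "targets": [
    {"dz": 0}
  ]
}}

```text
$.targets[0]: bad value
```

```bash

python3 - <<'E'
from h import *
np.set_printoptions(precision=3,suppress=True)
ims={'top':r.capture('top')}
for c in ('top',):
    k=r.get_calibration(c); print(k)
    for t,z in (('station',0),('standpipe_top',.162),('cartridge',.022),('tray',0),('dial_grip',.127),('dome',0)):
        for d in r.place_of(c,t)[:3]: print(c,t,round(d['score'],2),np.array(d['centre']),at(c,d['centre'],z,k))
    for t in('station','tray'):
        for d in r.silhouettes(c,t)[:2]:
            m=cv2.findContours(d['pixels'].astype(np.uint8),0,1)[0]; m=np.concatenate(m)[:,0]
            P=np.array([at(c,p,.022 if t=='tray' else .006,k)[:2] for p in m],np.float32); print(t,cv2.minAreaRect(P))
a=cv2.resize(ims['top'][140:300,180:470],None,fx=2.7,fy=2.7,interpolation=cv2.INTER_CUBIC); save(a,'crop1')
s=r.state();print(s['tcp_pos'],s['tool_rot'],s['width'])
E
```

```text
{'fov_y': 48.29338530923516, 'cx': 272.1120785265231, 'cy': 208.3422294779409, 'eye': array([0.423, 0.019, 1.209]), 'rotation': array([ 0.029, -0.032, -0.698,  0.715])}
top station 0.77 [275.6 202.9] [0.542 0.005 0.   ]
top station 0.41 [419.3 229.2] [ 0.483 -0.367  0.   ]
top standpipe_top 0.98 [229.3 192.4] [0.548 0.112 0.162]
top standpipe_top 0.15 [418.9 226.2] [ 0.482 -0.315  0.162]
top cartridge 0.83 [208.1 126.4] [0.734 0.184 0.022]
top cartridge 0.77 [231.1 197.1] [0.552 0.119 0.022]
top cartridge 0.63 [244.5 265.9] [0.379 0.08  0.022]
top tray 0.6 [418.9 226.1] [ 0.491 -0.366  0.   ]
top tray 0.59 [391.3 330.8] [ 0.224 -0.295  0.   ]
top dial_grip 0.72 [316.9 203.1] [ 0.532 -0.089  0.127]
top dial_grip 0.63 [162.2 141. ] [0.669 0.276 0.127]
top dome 0.72 [390.7 143.1] [ 0.707 -0.293  0.   ]
station ((0.551733136177063, 0.010875403881072998), (0.370691180229187, 0.20029839873313904), 87.22787475585938)
station ((0.5442981123924255, -0.10388012230396271), (0.04668320342898369, 0.046546570956707), 1.377578854560852)
tray ((0.2186281979084015, -0.2992617189884186), (0.19464881718158722, 0.15653887391090393), 21.276193618774414)
tray ((0.4906361401081085, -0.3622351288795471), (0.18985991179943085, 0.15526442229747772), 8.390156745910645)
[0.169 0.55  0.245] [0.149 0.989 0.    0.   ] 0.08531500663199741
```

View pics/crop1.png

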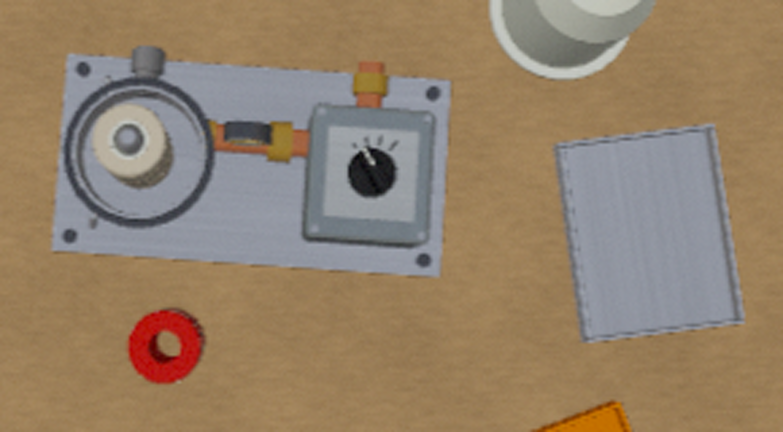

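The crop shows the off-white cartridge in the sump at crop (130,143), the dial at (371,172) and the steel tray at (650,233). There is a red cartridge at (167,347) and the orange tray at (580,420), and I'll leave both alone. The pipe is at about (0.549, 0.114), the dial at (0.533, -0.090) and the tray at (0.491, -0.363). These agree with the station geometry, which has a yaw of about -0.04.

Request:
{"fn": "carry_out", "kwargs": {
  "targets": [
    {"dx": -3.1,"dy": -1.9,"dz": 0,"ax": 0,"ay": 0,"az": 0,"gripper": 0},
    {"dx": -3.1,"dy": -1.9,"dz": 0,"ax": 0,"ay": 0,"az": 0,"gripper": 0},
    {"dx": -3.1,"dy": -1.9,"dz": 0,"ax": 0,"ay": 0,"az": 0,"gripper": 0},
    {"dx": -3.1,"dy": -1.9,"dz": 0,"ax": 0,"ay": 0,"az": 0,"gripper": 0},
    {"dx": -3.1,"dy": -1.9,"dz": 0,"ax": 0,"ay": 0,"az": 0,"gripper": 0},
    {"dx": -3.1,"dy": -1.9,"dz": 0,"ax": 0,"ay": 0,"az": 0,"gripper": 0},
    {"dx": -3.1,"dy": -1.9,"dz": 0,"ax": 0,"ay": 0,"az": 0,"gripper": 0},
    {"dx": -3.1,"dy": -1.9,"dz": 0,"ax": 0,"ay": 0,"az": 0,"gripper": 0}
  ]
}}

```text
clock: 1.87
tcp_pos: [0.3624, 0.3298, 0.2455]
tool_rot: [0.149, 0.989, 0.0, 0.0]
ft_force: [0.8, 0.2, 1.1]
width: 0.0855
finger_force: 0.0
```

Request:
{"fn": "carry_out", "kwargs": {
  "targets": [
    {"dx": -3.0,"dy": -1.9,"dz": 0,"ax": 0,"ay": 0,"az": 0,"gripper": 0},
    {"dx": -3.0,"dy": -1.9,"dz": 0,"ax": 0,"ay": 0,"az": 0,"gripper": 0},
    {"dx": -3.0,"dy": -1.9,"dz": 0,"ax": 0,"ay": 0,"az": 0,"gripper": 0},
    {"dx": -3.0,"dy": -1.9,"dz": 0,"ax": 0,"ay": 0,"az": 0,"gripper": 0},
    {"dx": -3.0,"dy": -1.9,"dz": 0,"ax": 0,"ay": 0,"az": 0,"gripper": 0},
    {"dx": -3.0,"dy": -1.9,"dz": 0,"ax": 0,"ay": 0,"az": 0,"gripper": 0},
    {"dx": -3.0,"dy": -1.9,"dz": 0,"ax": 0,"ay": 0,"az": 0,"gripper": 0},
    {"dx": -3.0,"dy": -1.9,"dz": 0,"ax": 0,"ay": 0,"az": 0,"gripper": 0}
  ]
}}

```text
clock: 2.53
tcp_pos: [0.5471, 0.1138, 0.2455]
tool_rot: [0.149, 0.989, 0.0, 0.0]
ft_force: [0.8, 0.7, 0.7]
width: 0.0855
finger_force: 0.0
```

```bash

cat >> h.py <<'E'
def look(things,name=None):
    k=r.get_calibration('wrist'); im=r.capture('wrist')
    s=r.state(); T=Rotation.from_quat(s['tool_rot']).as_matrix()
    for t,z in things:
        for d in r.place_of('wrist',t)[:3]:
            w=at('wrist',d['centre'],z,k); print(t,round(d['score'],2),np.array(d['centre']),w,'tool cm',100*T.T@(w-s['tcp_pos']))
    if name: save(im,name)
    return im,k
E
python3 - <<'E'
from h import *
np.set_printoptions(precision=3,suppress=True)
im,k=look([('standpipe_top',.162),('cartridge',.022),('dial_grip',.127)],'w1')
print(k['eye'],proj('wrist',[.549,.114,.162],k))
for d in r.silhouettes('wrist','cartridge')[:2]:
    m=cv2.findContours(d['pixels'].astype(np.uint8),0,1)[0]; m=np.concatenate(m)[:,0]
    P=np.array([at('wrist',p,.149,k)[:2] for p in m],np.float32); print(d['box'],P.min(0),P.max(0))
E
```

```text
standpipe_top 0.62 [287.6 224.1] [0.553 0.115 0.162] tool cm [0.233 0.657 8.345]
cartridge 0.93 [215.4  52.1] [0.383 0.086 0.022] tool cm [15.653 -7.16  22.259]
cartridge 0.66 [366.7 295.6] [0.728 0.178 0.022] tool cm [-14.514  11.843  22.418]
cartridge 0.64 [284.9 187. ] [0.55  0.115 0.022] tool cm [ 0.583  0.558 22.343]
dial_grip 0.63 [ 62.8 258.4] [ 0.534 -0.097  0.127] tool cm [ -4.291 -20.175  11.934]
[0.485 0.133 0.376] [284.517 220.205]
[288.3, 206.9, 81.0, 90.3] [0.508 0.086] [0.582 0.148]
[365.6, 310.1, 43.8, 66.8] [0.62  0.144] [0.69  0.172]
```

View pics/w1.png

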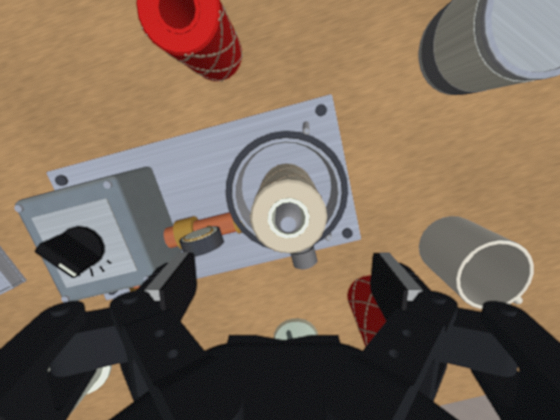

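The wrist picture shows the off-white cartridge between the fingers with the pipe tip at (288,217). The red cartridge is at (185,30) and the dial at (70,255).

```bash

python3 - <<'E'
from h import *
np.set_printoptions(precision=4,suppress=True)
s=r.state(); print(s['clock'],s['tcp_pos'],s['joint_velocities'],s['tool_rot'])
im,k=look([('standpipe_top',.162),('cartridge',.022)])
for d in r.silhouettes('wrist','cartridge')[:1]:
    save(cv2.resize(im[150:270,220:360],None,fx=4,fy=4),'c2')
s=r.state(); print(s['clock'],s['tcp_pos'])
b=cv2.inRange(im,(170,160,130),(255,255,255))
E
```

```text
2.7833 [0.5457 0.1153 0.245 ] [ 0.0253 -0.0099  0.0136  0.0004  0.0008 -0.0025] [ 0.1493  0.9888  0.0001 -0.0007]
standpipe_top 0.95 [285.1 227.9] [0.5534 0.1143 0.162 ] tool cm [-0.8319  0.0824  8.309 ]
cartridge 0.95 [285.5 188.8] [0.5504 0.1165 0.022 ] tool cm [-0.4982  0.2111 22.3095]
cartridge 0.87 [211.4  56.6] [0.3842 0.0819 0.022 ] tool cm [14.3644 -7.9903 22.3278]
cartridge 0.79 [361.8 294. ] [0.721  0.1733 0.022 ] tool cm [-15.1297  10.6533  22.2916]
2.9833 [0.5452 0.1164 0.2454]
```

View pics/c2.png

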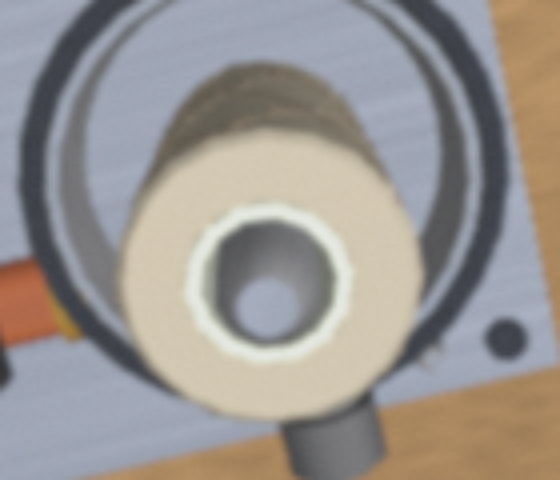

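The crop shows the wound cartridge end centred at full-picture pixel (288,218), with the pipe tip at (287,226) inside the bore. It's the off-white one, so it's the right target. I'll go 6 mm in -x and then down.

Request:
{"fn": "carry_out", "kwargs": {
  "targets": [
    {"dx": -0.6,"dy": 0,"dz": 2,"ax": 0,"ay": 0,"az": 0,"gripper": 0},
    {"dx": 0,"dy": 0,"dz": 3,"ax": 0,"ay": 0,"az": 0,"gripper": 0},
    {"dx": 0,"dy": 0,"dz": 3,"ax": 0,"ay": 0,"az": 0,"gripper": 0},
    {"dx": 0,"dy": 0,"dz": 2.8,"ax": 0,"ay": 0,"az": 0,"gripper": 0},
    {"dx": 0,"dy": 0,"dz": 2,"ax": 0,"ay": 0,"az": 0,"gripper": 0},
    {"dx": 0,"dy": 0,"dz": 0,"ax": 0,"ay": 0,"az": 0,"gripper": 0},
    {"dx": 0,"dy": 0,"dz": 0,"ax": 0,"ay": 0,"az": 0,"gripper": 0}
  ]
}}

```text
clock: 3.57
tcp_pos: [0.5507, 0.1143, 0.1167]
tool_rot: [0.148, 0.989, -0.0, -0.001]
ft_force: [-0.6, 0.1, -0.4]
width: 0.0855
finger_force: 0.0
```

```bash

python3 - <<'E'
from h import *
s=r.state(); print(s['clock'],s['tcp_pos'])
save(r.capture('wrist'),'w3')
E
```

```text
3.5667 [0.55068961 0.11428878 0.11666315]
```

View pics/w3.png

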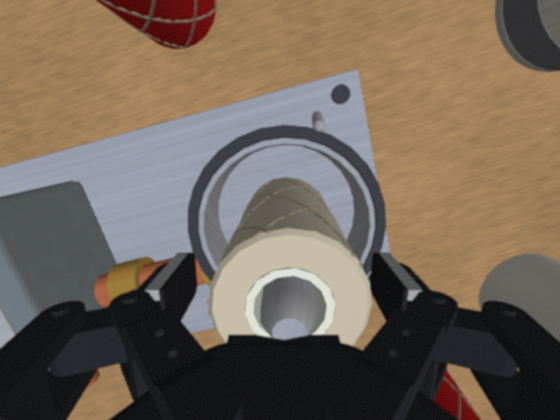

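The cartridge sits between the pads at column 290, and the middle of the fingers is at about 285. I'll close on it.

Request:
{"fn": "carry_out", "kwargs": {
  "targets": [
    {"dx": 0,"dy": 0,"dz": 0,"ax": 0,"ay": 0,"az": 0,"gripper": 255},
    {"dx": 0,"dy": 0,"dz": 0,"ax": 0,"ay": 0,"az": 0,"gripper": 255},
    {"dx": 0,"dy": 0,"dz": 0,"ax": 0,"ay": 0,"az": 0,"gripper": 255},
    {"dx": 0,"dy": 0,"dz": 0,"ax": 0,"ay": 0,"az": 0,"gripper": 255},
    {"dx": 0,"dy": 0,"dz": 0,"ax": 0,"ay": 0,"az": 0,"gripper": 255},
    {"dx": 0,"dy": 0,"dz": 0,"ax": 0,"ay": 0,"az": 0,"gripper": 255},
    {"dx": 0,"dy": 0,"dz": -0.5,"ax": 0,"ay": 0,"az": 0,"gripper": 255},
    {"dx": 0,"dy": 0,"dz": -0.5,"ax": 0,"ay": 0,"az": 0,"gripper": 255}
  ]
}}

```text
clock: 4.28
tcp_pos: [0.5519, 0.1136, 0.1278]
tool_rot: [0.149, 0.989, 0.0, 0.0]
ft_force: [1.0, 0.8, -3.9]
width: 0.061
finger_force: 65.4
```

Request:
{"fn": "carry_out", "kwargs": {
  "targets": [
    {"dx": 0,"dy": 0,"dz": -2,"ax": 0,"ay": 0,"az": 0,"gripper": 255},
    {"dx": 0,"dy": 0,"dz": -2,"ax": 0,"ay": 0,"az": 0,"gripper": 255},
    {"dx": 0,"dy": 0,"dz": -2,"ax": 0,"ay": 0,"az": 0,"gripper": 255},
    {"dx": 0,"dy": 0,"dz": -2,"ax": 0,"ay": 0,"az": 0,"gripper": 255},
    {"dx": 0,"dy": 0,"dz": -2,"ax": 0,"ay": 0,"az": 0,"gripper": 255},
    {"dx": 0,"dy": 0,"dz": -2,"ax": 0,"ay": 0,"az": 0,"gripper": 255},
    {"dx": 0,"dy": 0,"dz": -2,"ax": 0,"ay": 0,"az": 0,"gripper": 255},
    {"dx": 0,"dy": 0,"dz": -2,"ax": 0,"ay": 0,"az": 0,"gripper": 255}
  ]
}}

```text
clock: 4.95
tcp_pos: [0.5511, 0.1132, 0.2883]
tool_rot: [0.149, 0.989, -0.0, -0.001]
ft_force: [0.5, 0.1, -3.1]
width: 0.0608
finger_force: 69.5
```

```bash

python3 - <<'E'
from h import *
im=r.capture('scene');s=r.state(); print(s['clock'],s['tcp_pos'],s['ft_force'],s['width'],s['finger_force'])
save(cv2.resize(im[80:280,90:400],None,fx=2.5,fy=2.5),'s4')
E
```

```text
5.0 [0.55343406 0.11356395 0.29280487] [ 1.04492824 -0.30964426 -0.2341216 ] 0.060712947621253045 69.67891080388654
```

View pics/s4.png

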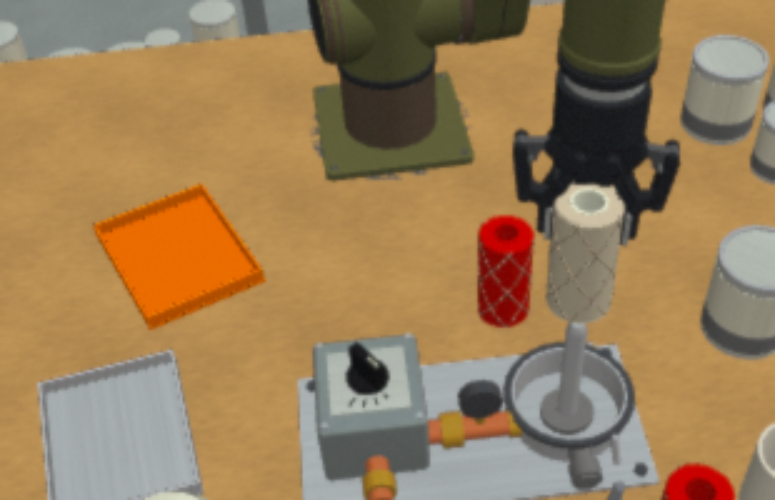

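The cartridge is off the pipe: its lower end is at crop (580,310) and the pipe tip at (575,330). Next I'll carry it over to the tray.

Request:
{"fn": "carry_out", "kwargs": {
  "targets": [
    {"dx": -0.5,"dy": -1.5,"dz": 0,"ax": 0,"ay": 0,"az": 0,"gripper": 255},
    {"dx": -0.5,"dy": -3,"dz": 0,"ax": 0,"ay": 0,"az": 0,"gripper": 255},
    {"dx": -0.5,"dy": -3,"dz": 0,"ax": 0,"ay": 0,"az": 0,"gripper": 255},
    {"dx": -0.5,"dy": -3,"dz": 0,"ax": 0,"ay": 0,"az": 0,"gripper": 255},
    {"dx": -0.5,"dy": -3,"dz": 0,"ax": 0,"ay": 0,"az": 0,"gripper": 255},
    {"dx": -0.5,"dy": -3,"dz": 0,"ax": 0,"ay": 0,"az": 0,"gripper": 255},
    {"dx": -0.5,"dy": -3,"dz": 0,"ax": 0,"ay": 0,"az": 0,"gripper": 255},
    {"dx": -0.5,"dy": -3,"dz": 0,"ax": 0,"ay": 0,"az": 0,"gripper": 255}
  ]
}}

```text
clock: 5.67
tcp_pos: [0.5227, -0.1145, 0.2866]
tool_rot: [0.149, 0.989, -0.0, -0.001]
ft_force: [0.4, 0.3, -3.9]
width: 0.061
finger_force: 69.4
```

Request:
{"fn": "carry_out", "kwargs": {
  "targets": [
    {"dx": -0.5,"dy": -3,"dz": 0,"ax": 0,"ay": 0,"az": 0,"gripper": 255},
    {"dx": -0.5,"dy": -3,"dz": 0,"ax": 0,"ay": 0,"az": 0,"gripper": 255},
    {"dx": -0.5,"dy": -3,"dz": 0,"ax": 0,"ay": 0,"az": 0,"gripper": 255},
    {"dx": -0.5,"dy": -3,"dz": 0,"ax": 0,"ay": 0,"az": 0,"gripper": 255},
    {"dx": -0.5,"dy": -3,"dz": 0,"ax": 0,"ay": 0,"az": 0,"gripper": 255},
    {"dx": -0.5,"dy": -3,"dz": 0,"ax": 0,"ay": 0,"az": 0,"gripper": 255},
    {"dx": -0.5,"dy": -3,"dz": 0,"ax": 0,"ay": 0,"az": 0,"gripper": 255},
    {"dx": 0,"dy": -2,"dz": 0,"ax": 0,"ay": 0,"az": 0,"gripper": 255}
  ]
}}

```text
clock: 6.33
tcp_pos: [0.4889, -0.3463, 0.2863]
tool_rot: [0.15, 0.989, -0.001, -0.0]
ft_force: [0.4, -0.5, -2.8]
width: 0.0611
finger_force: 69.5
```

Request:
{"fn": "carry_out", "kwargs": {
  "targets": [
    {"dx": 0.2,"dy": -1.5,"dz": 2,"ax": 0,"ay": 0,"az": 0,"gripper": 255},
    {"dx": 0,"dy": 0,"dz": 3,"ax": 0,"ay": 0,"az": 0,"gripper": 255},
    {"dx": 0,"dy": 0,"dz": 3,"ax": 0,"ay": 0,"az": 0,"gripper": 255},
    {"dx": 0,"dy": 0,"dz": 3,"ax": 0,"ay": 0,"az": 0,"gripper": 255},
    {"dx": 0,"dy": 0,"dz": 3,"ax": 0,"ay": 0,"az": 0,"gripper": 255},
    {"dx": 0,"dy": 0,"dz": 2,"ax": 0,"ay": 0,"az": 0,"gripper": 255},
    {"dx": 0,"dy": 0,"dz": 1,"ax": 0,"ay": 0,"az": 0,"gripper": 255},
    {"dx": 0,"dy": 0,"dz": 0,"ax": 0,"ay": 0,"az": 0,"gripper": 255}
  ]
}}

```text
clock: 7.0
tcp_pos: [0.4812, -0.3555, 0.1141]
tool_rot: [0.149, 0.989, 0.002, -0.003]
ft_force: [-0.4, 0.8, -3.3]
width: 0.0605
finger_force: 69.4
```

```bash

python3 - <<'E'
from h import *
im=r.capture('scene');s=r.state(); print(s['clock'],s['tcp_pos'],s['ft_force'],s['width'])
save(cv2.resize(im[130:310,60:260],None,fx=3,fy=3),'s5')
E
```

```text
7.05 [ 0.48245869 -0.35650844  0.11606901] [-0.35084756 -0.23473519 -2.02206678] 0.06074976244666186
```

View pics/s5.png

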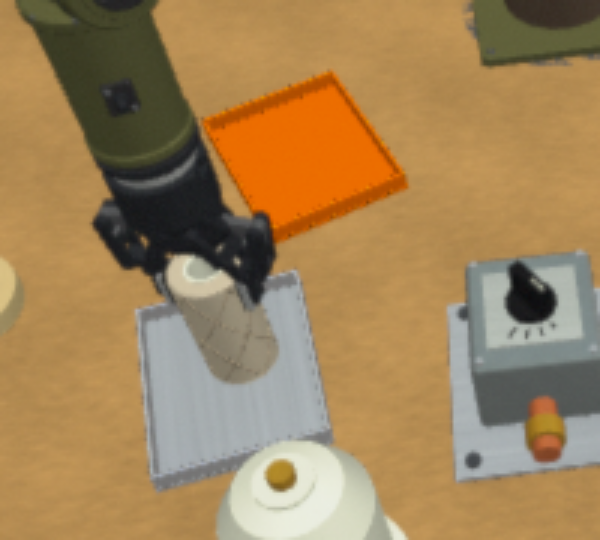

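The cartridge hangs over the steel tray floor, with its lower end at about crop (245,370). Its lean matches the perspective seen on the dome, so it's upright. I'll lower it slowly.

Request:
{"fn": "carry_out", "kwargs": {
  "targets": [
    {"dx": 0,"dy": 0,"dz": 0.3,"ax": 0,"ay": 0,"az": 0,"gripper": 255},
    {"dx": 0,"dy": 0,"dz": 0.3,"ax": 0,"ay": 0,"az": 0,"gripper": 255},
    {"dx": 0,"dy": 0,"dz": 0.3,"ax": 0,"ay": 0,"az": 0,"gripper": 255},
    {"dx": 0,"dy": 0,"dz": 0.2,"ax": 0,"ay": 0,"az": 0,"gripper": 255},
    {"dx": 0,"dy": 0,"dz": 0,"ax": 0,"ay": 0,"az": 0,"gripper": 255}
  ]
}}

```text
clock: 7.47
tcp_pos: [0.4833, -0.3571, 0.1065]
tool_rot: [0.149, 0.989, -0.0, 0.0]
ft_force: [-0.2, -0.3, -2.9]
width: 0.0609
finger_force: 69.5
```

Request:
{"fn": "carry_out", "kwargs": {
  "targets": [
    {"dx": 0,"dy": 0,"dz": 0.2,"ax": 0,"ay": 0,"az": 0,"gripper": 255},
    {"dx": 0,"dy": 0,"dz": 0.2,"ax": 0,"ay": 0,"az": 0,"gripper": 255},
    {"dx": 0,"dy": 0,"dz": 0,"ax": 0,"ay": 0,"az": 0,"gripper": 255}
  ]
}}

```text
clock: 7.72
tcp_pos: [0.4831, -0.357, 0.102]
tool_rot: [0.149, 0.989, 0.0, -0.0]
ft_force: [0.6, 0.0, -3.0]
width: 0.0607
finger_force: 69.5
```

Request:
{"fn": "carry_out", "kwargs": {
  "targets": [
    {"dx": 0,"dy": 0,"dz": 0.2,"ax": 0,"ay": 0,"az": 0,"gripper": 255},
    {"dx": 0,"dy": 0,"dz": 0,"ax": 0,"ay": 0,"az": 0,"gripper": 255}
  ]
}}

```text
clock: 7.88
tcp_pos: [0.4835, -0.3571, 0.1016]
tool_rot: [0.149, 0.989, -0.0, 0.0]
ft_force: [-1.3, 2.4, 5.5]
width: 0.0608
finger_force: 69.8
```

Contact: fz went from -3 to +5.5 N. I'll release and retreat.

Request:
{"fn": "carry_out", "kwargs": {
  "targets": [
    {"dx": 0,"dy": 0,"dz": 0,"ax": 0,"ay": 0,"az": 0,"gripper": 0},
    {"dx": 0,"dy": 0,"dz": 0,"ax": 0,"ay": 0,"az": 0,"gripper": 0},
    {"dx": 0,"dy": 0,"dz": 0,"ax": 0,"ay": 0,"az": 0,"gripper": 0},
    {"dx": 0,"dy": 0,"dz": 0,"ax": 0,"ay": 0,"az": 0,"gripper": 0},
    {"dx": 0,"dy": 0,"dz": 0,"ax": 0,"ay": 0,"az": 0,"gripper": 0},
    {"dx": 0,"dy": 0,"dz": 0,"ax": 0,"ay": 0,"az": 0,"gripper": 0}
  ]
}}

```text
clock: 8.38
tcp_pos: [0.4833, -0.3571, 0.1002]
tool_rot: [0.149, 0.989, 0.0, -0.0]
ft_force: [-1.0, -0.0, -0.5]
width: 0.0851
finger_force: 0.0
```

Request:
{"fn": "carry_out", "kwargs": {
  "targets": [
    {"dx": 0,"dy": 0,"dz": -1,"ax": 0,"ay": 0,"az": 0,"gripper": 0},
    {"dx": 0,"dy": 0,"dz": -2,"ax": 0,"ay": 0,"az": 0,"gripper": 0},
    {"dx": 0,"dy": 0,"dz": -3,"ax": 0,"ay": 0,"az": 0,"gripper": 0},
    {"dx": 0,"dy": 0,"dz": -3,"ax": 0,"ay": 0,"az": 0,"gripper": 0},
    {"dx": 0,"dy": 0,"dz": -3,"ax": 0,"ay": 0,"az": 0,"gripper": 0},
    {"dx": 0,"dy": 0,"dz": -2,"ax": 0,"ay": 0,"az": 0,"gripper": 0},
    {"dx": 0,"dy": 0,"dz": 0,"ax": 0,"ay": 0,"az": 0,"gripper": 0}
  ]
}}

```text
clock: 8.97
tcp_pos: [0.4857, -0.3591, 0.2468]
tool_rot: [0.149, 0.989, -0.003, 0.005]
ft_force: [1.1, -0.5, 0.9]
width: 0.0857
finger_force: 0.0
```

```bash

python3 - <<'E'
from h import *
np.set_printoptions(precision=4,suppress=True)
im=r.capture('scene');s=r.state(); print(s['clock'],s['tcp_pos'],s['width'])
k=r.get_calibration('scene')
for d in r.place_of('scene','cartridge')[:4]: print(d['score'],np.array(d['centre']),at('scene',d['centre'],.004,k))
for d in r.place_of('scene','dial_grip')[:1]: print(d['score'],np.array(d['centre']),at('scene',d['centre'],.127,k))
print(proj('scene',[.4835,-.357,.004],k),proj('scene',[.4835,-.357,.131],k))
a=im[150:310,70:290];save(cv2.resize(a,None,fx=3.5,fy=3.5),'s6')
E
```

```text
9.0167 [ 0.4848 -0.3583  0.2441] 0.08569072470799981
0.87 [359.6 304.8] [0.7407 0.1779 0.004 ]
0.64 [142.9 249.6] [ 0.4717 -0.351   0.004 ]
0.78 [236.9 225.5] [ 0.5361 -0.0912  0.127 ]
[140.5204 253.4262] [127.7494 223.7238]
```

View pics/s6.png

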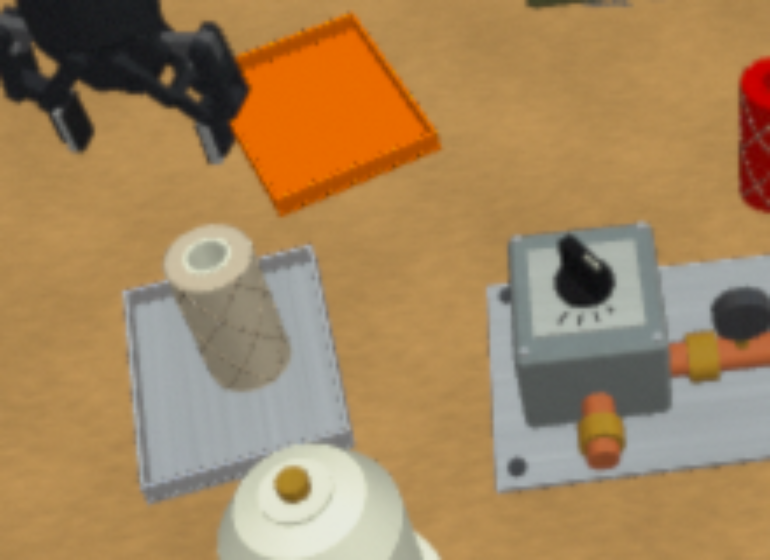

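The cartridge stands upright in the steel tray at crop (230,310), released. The dial bar is at crop (585,265). I'll go above the dial and turn the tool.

Request:
{"fn": "carry_out", "kwargs": {
  "targets": [
    {"dx": 0.4,"dy": 3.4,"dz": 0,"ax": 0,"ay": 0,"az": 0,"gripper": 0},
    {"dx": 0.4,"dy": 3.4,"dz": 0,"ax": 0,"ay": 0,"az": 0,"gripper": 0},
    {"dx": 0.4,"dy": 3.4,"dz": 0,"ax": 0,"ay": 0,"az": 0,"gripper": 0},
    {"dx": 0.4,"dy": 3.4,"dz": 0,"ax": 0,"ay": 0,"az": 0,"gripper": 0},
    {"dx": 0.4,"dy": 3.4,"dz": 0,"ax": 0,"ay": 0,"az": 0,"gripper": 0},
    {"dx": 0.4,"dy": 3.4,"dz": 0,"ax": 0,"ay": 0,"az": 0,"gripper": 0},
    {"dx": 0.4,"dy": 3.4,"dz": 0,"ax": 0,"ay": 0,"az": 0,"gripper": 0},
    {"dx": 0.3,"dy": 3.2,"dz": 0,"ax": 0,"ay": 0,"az": 0,"gripper": 0}
  ]
}}

```text
clock: 9.78
tcp_pos: [0.5317, -0.0877, 0.2383]
tool_rot: [0.149, 0.989, 0.0, -0.002]
ft_force: [0.0, 0.0, -0.9]
width: 0.0854
finger_force: 0.0
```

Request:
{"fn": "carry_out", "kwargs": {
  "targets": [
    {"dx": 0,"dy": 0,"dz": 0,"ax": 0,"ay": 0,"az": -0.122,"gripper": 0},
    {"dx": 0,"dy": 0,"dz": 0,"ax": 0,"ay": 0,"az": -0.122,"gripper": 0},
    {"dx": 0,"dy": 0,"dz": 0,"ax": 0,"ay": 0,"az": -0.122,"gripper": 0},
    {"dx": 0,"dy": 0,"dz": 0,"ax": 0,"ay": 0,"az": -0.122,"gripper": 0},
    {"dx": 0,"dy": 0,"dz": 0,"ax": 0,"ay": 0,"az": -0.122,"gripper": 0},
    {"dx": 0,"dy": 0,"dz": 0,"ax": 0,"ay": 0,"az": -0.122,"gripper": 0},
    {"dx": 0,"dy": 0,"dz": 0,"ax": 0,"ay": 0,"az": -0.122,"gripper": 0},
    {"dx": 0,"dy": 0,"dz": 0,"ax": 0,"ay": 0,"az": 0,"gripper": 0}
  ]
}}

```text
clock: 10.45
tcp_pos: [0.5319, -0.0896, 0.2384]
tool_rot: [-0.276, 0.961, 0.001, -0.002]
ft_force: [0.3, -0.4, -0.1]
width: 0.0858
finger_force: 0.0
```

```bash

python3 - <<'E'
from h import *
np.set_printoptions(precision=4,suppress=True)
im,k=look([('dial_grip',.127)]); s=r.state(); print(s['clock'],s['tcp_pos'],s['tool_rot'],s['qpos'])
c=proj('wrist',[.534,-.091,.137],k); print(c)
im,k=look([('dial_grip',.127)])
x,y=np.clip(c.astype(int),75,[485,345]); print(x,y)
a=im[y-75:y+75,x-90:x+90];save(cv2.resize(a,None,fx=4,fy=4),'w7')
T=Rotation.from_quat(s['tool_rot']).as_matrix();print(T)
E
```

```text
dial_grip 0.62 [277.3 205.8] [ 0.5319 -0.096   0.127 ] tool cm [ 0.3194 -0.5627 11.1562]
10.55 [ 0.5323 -0.0897  0.2388] [-0.2724  0.9622  0.0008 -0.0014] [-0.2452  0.2646  1.5864 -0.      1.2937 -2.3677]
[280.8851 213.9489]
dial_grip 0.77 [276.4 209.1] [ 0.5354 -0.0952  0.127 ] tool cm [ 0.0184 -0.6368 11.2158]
280 213
[[-0.8516 -0.5242 -0.0031]
 [-0.5242  0.8516  0.0007]
 [ 0.0022  0.0022 -1.    ]]
```

View pics/w7.png

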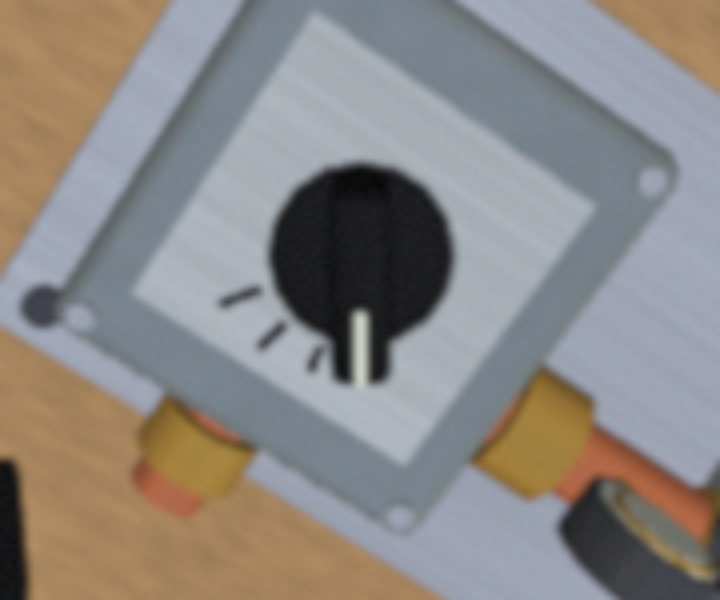

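The crop shows the dial with its bar along the tool's x (vertical in the picture, column 361) and the skirt centred at crop (361,253), which is full pixel (280,201). The white line is at the near end.

```bash

python3 - <<'E'
from h import *
np.set_printoptions(precision=4,suppress=True)
k=r.get_calibration('wrist');s=r.state();T=Rotation.from_quat(s['tool_rot']).as_matrix()
for p,z in (((280.2,201.2),.107),((280.2,208),.137)):
    w=at('wrist',p,z,k);print(w,100*T.T@(w-s['tcp_pos']))
print(s['tcp_pos'])
E
```

```text
[ 0.5325 -0.0939  0.107 ] [ 0.2113 -0.3513 13.2484]
[ 0.5312 -0.0943  0.137 ] [ 0.3505 -0.3177 10.2486]
[ 0.5327 -0.0898  0.2395]
```

Request:
{"fn": "carry_out", "kwargs": {
  "targets": [
    {"dx": 0.2,"dy": -0.3,"dz": 2,"ax": 0,"ay": 0,"az": 0,"gripper": 0},
    {"dx": 0,"dy": 0,"dz": 3,"ax": 0,"ay": 0,"az": 0,"gripper": 0},
    {"dx": 0,"dy": 0,"dz": 3,"ax": 0,"ay": 0,"az": 0,"gripper": 0},
    {"dx": 0,"dy": 0,"dz": 2.4,"ax": 0,"ay": 0,"az": 0,"gripper": 0},
    {"dx": 0,"dy": 0,"dz": 1,"ax": 0,"ay": 0,"az": 0,"gripper": 0},
    {"dx": 0,"dy": 0,"dz": 0,"ax": 0,"ay": 0,"az": 0,"gripper": 120},
    {"dx": 0,"dy": 0,"dz": 0,"ax": 0,"ay": 0,"az": 0,"gripper": 120},
    {"dx": 0,"dy": 0,"dz": 0,"ax": 0,"ay": 0,"az": 0,"gripper": 120}
  ]
}}

```text
clock: 11.32
tcp_pos: [0.5344, -0.0939, 0.1277]
tool_rot: [-0.274, 0.962, -0.001, 0.001]
ft_force: [-0.7, 0.4, 0.1]
width: 0.0516
finger_force: 0.0
```

```bash

python3 - <<'E'
from h import *
np.set_printoptions(precision=4,suppress=True)
im=r.capture('wrist'); s=r.state(); print(s['clock'],s['tcp_pos'],s['width'],s['ft_force'])
save(im[130:,100:460],'w8')
E
```

```text
11.3667 [ 0.5345 -0.0939  0.128 ] 0.04594691806326475 [ 0.5027 -0.2377 -0.6142]
```

View pics/w8.png

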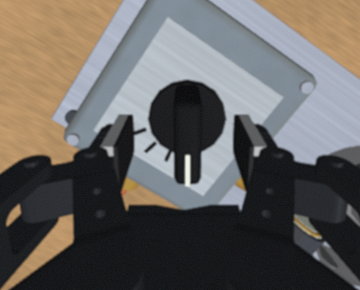

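The wrist crop shows the bar at column 187, midway between the pads at 122 and 247. I'll close on it. I've now viewed 11 pictures, one over the limit, so I'll work from numbers from here.

Request:
{"fn": "carry_out", "kwargs": {
  "targets": [
    {"dx": 0,"dy": 0,"dz": 0.3,"ax": 0,"ay": 0,"az": 0,"gripper": 255},
    {"dx": 0,"dy": 0,"dz": 0,"ax": 0,"ay": 0,"az": 0,"gripper": 255},
    {"dx": 0,"dy": 0,"dz": 0,"ax": 0,"ay": 0,"az": 0,"gripper": 255},
    {"dx": 0,"dy": 0,"dz": 0,"ax": 0,"ay": 0,"az": 0,"gripper": 255},
    {"dx": 0,"dy": 0,"dz": 0,"ax": 0,"ay": 0,"az": 0,"gripper": 255},
    {"dx": 0,"dy": 0,"dz": 0,"ax": 0,"ay": 0,"az": 0,"gripper": 255},
    {"dx": 0,"dy": 0,"dz": 0,"ax": 0,"ay": 0,"az": 0,"gripper": 255}
  ]
}}

```text
clock: 11.95
tcp_pos: [0.5329, -0.0927, 0.1243]
tool_rot: [-0.274, 0.962, 0.0, 0.0]
ft_force: [-1.5, 3.1, 4.9]
width: 0.0121
finger_force: 59.7
```

Request:
{"fn": "carry_out", "kwargs": {
  "targets": [
    {"dx": 0,"dy": 0,"dz": 0,"ax": 0,"ay": 0,"az": 0.1,"gripper": 255},
    {"dx": 0,"dy": 0,"dz": 0,"ax": 0,"ay": 0,"az": 0.1,"gripper": 255},
    {"dx": 0,"dy": 0,"dz": 0,"ax": 0,"ay": 0,"az": 0.1,"gripper": 255},
    {"dx": 0,"dy": 0,"dz": 0,"ax": 0,"ay": 0,"az": 0.1,"gripper": 255},
    {"dx": 0,"dy": 0,"dz": 0,"ax": 0,"ay": 0,"az": 0.1,"gripper": 255},
    {"dx": 0,"dy": 0,"dz": 0,"ax": 0,"ay": 0,"az": 0,"gripper": 255}
  ]
}}

```text
clock: 12.45
tcp_pos: [0.533, -0.0932, 0.1243]
tool_rot: [-0.026, 1.0, 0.0, 0.0]
ft_force: [-2.3, 2.2, 5.3]
width: 0.0118
finger_force: 59.9
```

```bash

python3 - <<'E'
from h import *
np.set_printoptions(precision=4,suppress=True)
s=r.state(); print(s['tcp_pos'],s['ft_force'],s['torque'],s['width'],2*np.arctan2(s['tool_rot'][0],s['tool_rot'][1]))
E
```

```text
[ 0.533  -0.0932  0.1243] [-2.3252  2.1601  5.295 ] [0.2213 0.2904 0.0881] 0.0117907300377681 -0.052626899044665394
```

Request:
{"fn": "carry_out", "kwargs": {
  "targets": [
    {"dx": 0,"dy": 0,"dz": 0,"ax": 0,"ay": 0,"az": 0.1,"gripper": 255},
    {"dx": 0,"dy": 0,"dz": 0,"ax": 0,"ay": 0,"az": 0.1,"gripper": 255},
    {"dx": 0,"dy": 0,"dz": 0,"ax": 0,"ay": 0,"az": 0.1,"gripper": 255},
    {"dx": 0,"dy": 0,"dz": 0,"ax": 0,"ay": 0,"az": 0.1,"gripper": 255},
    {"dx": 0,"dy": 0,"dz": 0,"ax": 0,"ay": 0,"az": 0.1,"gripper": 255},
    {"dx": 0,"dy": 0,"dz": 0,"ax": 0,"ay": 0,"az": 0.1,"gripper": 255},
    {"dx": 0,"dy": 0,"dz": 0,"ax": 0,"ay": 0,"az": 0.1,"gripper": 255},
    {"dx": 0,"dy": 0,"dz": 0,"ax": 0,"ay": 0,"az": 0,"gripper": 255}
  ]
}}

```text
clock: 13.12
tcp_pos: [0.5328, -0.0938, 0.1243]
tool_rot: [0.318, 0.948, -0.0, 0.0]
ft_force: [-1.8, 0.1, 5.4]
width: 0.0121
finger_force: 59.9
```

```bash

cat > st.py <<'E'
from h import *
np.set_printoptions(precision=4,suppress=True)
s=r.state(); print(s['clock'],s['tcp_pos'],s['ft_force'],s['torque'],s['width'],.555+2*np.arctan2(s['tool_rot'][0],s['tool_rot'][1]),s['qpos'])
E
python3 st.py
```

```text
13.1167 [ 0.5328 -0.0938  0.1243] [-1.8494  0.0871  5.4351] [-0.1107  0.4077  0.1764] 0.01205141474376928 1.2014682787791129 [-0.2519  0.3819  1.7382 -0.001   1.0212 -1.1757]
```

Request:
{"fn": "carry_out", "kwargs": {
  "targets": [
    {"dx": 0,"dy": 0,"dz": 0,"ax": 0,"ay": 0,"az": 0.05,"gripper": 255},
    {"dx": 0,"dy": 0,"dz": 0,"ax": 0,"ay": 0,"az": 0,"gripper": 255},
    {"dx": 0,"dy": 0,"dz": 0,"ax": 0,"ay": 0,"az": 0,"gripper": 255}
  ]
}}

```text
clock: 13.37
tcp_pos: [0.5328, -0.0938, 0.1243]
tool_rot: [0.339, 0.941, -0.0, 0.0]
ft_force: [-3.1, -0.5, 6.2]
width: 0.0118
finger_force: 60.0
```

```bash
python3 st.py; python3 - <<'E'
from h import *
r.capture('scene');k=r.get_calibration('scene')
for d in r.place_of('scene','cartridge')[:4]: print(d['score'],np.array(d['centre']),at('scene',d['centre'],.004,k))
E
```

```text
13.3667 [ 0.5328 -0.0938  0.1243] [-3.0806 -0.4879  6.1663] [-0.0889  0.465   0.2141] 0.01180970434804835 1.2473933328794944 [-0.2519  0.3819  1.7382 -0.001   1.0212 -1.1298]
0.9 [359.1 304.4] [0.73942251 0.17708057 0.004     ]
0.7 [142.2 251.6] [ 0.4781432  -0.35266411  0.004     ]
0.7 [289.9 204.2] [0.38251787 0.07910161 0.004     ]
```

The tool has turned about 1.25 rad and the torque has risen to 0.21 N m, which fits the spring plus the third click. The cartridge is still standing in the tray. I'll hand it in with the dial gripped.

```bash
python3 -c "from workcell import r; print(r.sign_off())"
```

```text
the job is handed in; nothing more can be done
None
```

The job is handed in at about 13.5 s: the cartridge was set down upright in the steel tray and released, and the gripper is holding the dial at about 1.25 rad (full flush, judged from the tool's turn and the torque). I viewed 11 pictures, one over the limit of 10.

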